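Top up the tin dispenser through its sprung flaps

ROBOT

A 6-joint arm with a two-finger parallel gripper is mounted at the origin on the work surface. World frame = base frame: x ahead of the robot, y to its left, z up, the work surface at z = 0. Lengths are in m, angles in rad, forces in N, time in s.
With the tool pointing down it reaches from about 0.375 to 0.975 m from the base axis. Payload 3.8 kg.
Tool frame: the origin (TCP) lies at the very end of the fingers, on their centre line; the grasp point (between the pads) lies 19 mm behind it (bot.tcp_to_grasp is the z of the grasp point in the tool frame, in m); z points along the fingers, y is the direction in which the jaws open and shut (so a half turn about z gives the same grasp; the last joint's range is limited). The gripper opens to 85 mm and grips with 20 to 120 N. Pads are 22 mm wide; open, the fingers measure 114 mm over their backs; the gripper's body (76 mm by 85 mm) begins 54 mm behind the grasp point. The pads swing forward as they close: fully open they stand 13 mm farther back than shut.
Start: joints at [1.08, 0.264, 1.604, -0, 1.274, -0.037], TCP at [0.296, 0.607, 0.231] pointing down, gripper open.
Joint ranges: [-2.63, 2.63], [-0.94, 2.18], [0.31, 2.57], [-1.31, 4.45], [0, 2.66], [-2.55, 2.55]. Speed limits (rad/s): [2.57, 2.57, 3.14, 3.14, 3.14, 3.14].

INTERFACE

Orientations are given as a rotation vector (axis times angle).
In Python, from workcell import status, vision, job, bot gives the robot as it stands.
- The arm moves only by the tool apply_moves, never from a script. Its argument "deltas" is a list of rows, each a list of 7 numbers: the shift along the tool's x, y, z in m, then the turn, a rotation vector about the tool's x, y, z in rad, then the closure, from 0 (fully open) to 1 (shut). In form: [[x, y, z, rx, ry, rz, jaw], ...]. A call has 1 to 8 rows; each row is the pose to reach, as a shift and turn from the pose commanded when the call began, along the tool's axes at that moment; what a row does not reach only later rows make up. A row lasts 1/12 s, in which the tool goes at most 41.7 mm and 7.16 degrees, less where a joint would pass 70% of its speed; a pose out of reach is approached as far as the arm can. A call with a gripper value outside its range is refused whole. The fingers move at their own pace and stop on an object; "squeeze" is the grip in N (left out, the last holds). Time passes only in rows, so rows that repeat a pose let the fingers close. It gives the time, the measured TCP pose, the force and the opening at its end, in the units of the state.
- status.read_state(): the state, without advancing time (a new reading comes with each control period).
- vision.read_camera(name): name is "scene" or "side" or "wrist"; returns the picture (420x560x3 uint8, red, green, blue); there is no depth.
- vision.get_calibration(name): a dict with "fov_y" (degrees; the focal length in pixels is half the picture's height over the tangent of half this angle, whatever the lens; pixels are square), "cx", "cy" (the principal point, pixels), "R" (3x3) and "t" (3): a world point X has camera coordinates R X + t; the wrist camera has in their place "tool_from_camera" (4x4, takes a point from camera to tool coordinates, whose origin is the TCP and whose axes are the flange's). Camera axes: x right, y down, z forward; pixel columns grow to the right and rows downward; lengths in m; the calibration is good to about 2 mm. A picture is of the moment at which its call begins: read the wrist's pose just before it. get_calibration takes no time and is no camera call.
- job.finish_job(): hands the job in, once; it reports no verdict.
The state is a dict: "time": time; "q": joint angles; "joint_vel": joint speeds; "joint_torque": joint torques, N m; "tool_pos": TCP position; "tcp_rot": TCP orientation; "wrist_force": force on the tool from outside, world axes, zero at the start; "torque": the same for the moment, N m; "width": opening from 0.0 (shut) to 1.0 (fully open).
Only numpy, scipy, OpenCV 4.12 (cv2) and the standard library are available. Lean on these libraries where they do the work, as an engineer would, in place of code of your own. Each camera call takes 0.05 s, during which the arm holds its last target. There are 200 camera calls.

TASK

Top up the green tin dispenser on the stall: take the loose orange tin from beside it, stand it on the dispenser's loading ledge and push it in through the yellow sprung flaps, sliding the row of tins ahead of it until you feel the whole row come up firm against the sprung stop at the far end, without ramming it. Leave the tin standing in the lane close up to the row, with both flaps closed again behind it, and do not disturb the other goods on the table.

Things in the scene. Friction and masses are not known exactly. Their poses are not given: they have to be found in the camera images.
- tin_centre (a point): Centre (half-way up) of the loose orange tin to load: a full rigid preserve tin, 62 mm diameter, 50 mm high, 0.2 to 0.31 kg, orange label, gold rims, upright on the table. A pink and a green tin of the same size stand near, at least 110 mm off centre to centre; they stay.
- dispenser: Fixed green sheet-steel tin dispenser with one straight level lane. Origin on the table under the middle of the flaps; x points along the lane from the loading ledge to the customers' end, y across it. Lane floor and ledge are one flat sheet 12 mm above the table, 112 mm wide, x = -115 to 300 mm.
- ledge (a point): Middle of the open loading ledge, on its surface, 65 mm before the flaps (x = -65 mm in the dispenser's frame). From x = -115 to -36 mm nothing stands beside the ledge. From x = -35 mm to the flaps two upright wings, 50 mm high, narrow like a funnel from 107 to 77 mm apart.
- gate (a point): Middle of the flaps, on the lane floor. Past it the lane is 72 mm wide between walls; in-turned lips on top (upper face 73 mm above the table, up to x = 185 mm) hold the tins down and leave a slot 48 mm wide along the middle, open at the gate too, so that shut fingers pointing down can follow a tin in and be lifted out.
- row_near_centre (a point): Centre (half-way up) of the nearer of two orange tins, 62 mm diameter, 50 mm high, loose in the lane, 97 to 169 mm past the flaps. The second stands 1 to 11 mm beyond it, and 2 to 24 mm short of the sprung stop. Each slides at about 1 N, more if the pusher bears down on a rim: pushing with the fingertips about 30 mm above the lane floor is clean.
- left_flap (a joint): Yellow flap on the +y side, 33 mm long, 48 mm high, upright hinge 34.6 mm from the lane's middle. 0 = closed across the lane; opens inwards (+x) to 1.5 rad, never outwards, so lift the fingers out upwards. The two meet like saloon doors; springs resist a tin with up to 8 N, then rub on the fingers. They shut once the tin's centre is 57 mm past them and the fingers are out.
- right_flap (a joint): The same flap on the -y side of the lane. 0 = closed, grows as it swings inwards, up to 1.5 rad.
- lane (a point): On the lane floor, 130 mm past the flaps. Farther on, 225 to 265 mm past the flaps, a rubber-faced sprung stop bars the lane. Where it is clamped is not measured: feel for it. Its face yields 0.3 mm per newton, 10 mm at most. A firm seat is a push of 7 to 11 N at the fingers; with over 13 N on the row it is rammed.
Mind the look-alikes: they are no part of the job. What is shaped like the part that bears tin_centre but purple or turquoise is not meant.

How it is judged:
On the way, in this order (a step that is already met when the one before it is completed fails the run):
1. the tin has pushed both flaps open and its middle is through them (x of tin_centre in the frame of dispenser above 0.01 m and z of tin_centre in the frame of dispenser below 0.045 m and value of joint each of left_flap, right_flap above 0.5 rad), for 0.05 s.
2. the tin presses the row firmly (more than 5 N) against the sprung stop (contact force between tin and row_near above 5 N and x of tin_centre in the frame of dispenser above 0.06 m), for 0.2 s.
At the end, for the whole second after the job is handed in: The orange tin stands upright in the lane past the flaps, at rest, with a gap of less than 4 mm to the row, whose near tin is upright too; both flaps are within 0.1 rad of closed; the fingers have let go (value of joint each of left_flap, right_flap below 0.1 rad and x of tin_centre in the frame of dispenser above 0.057 m and y of tin_centre in the frame of dispenser between -0.01 and 0.01 m and z of tin_centre in the frame of dispenser below 0.042 m and angle between each of tin_centre, row_near_centre's own z axis and vertical below 0.08 rad and horizontal distance between tin_centre and row_near_centre below 0.066 m and linear speed of tin below 0.01 m/s); the robot touches nothing.
It fails at once if the row is rammed: more than 13 N between the tin and the row (contact force between tin and row_near above 13 N).
It fails at once if another thing on the table is shifted by more than 20 mm (distance of any of pink_tin, green_tin, jar, card_terminal, sample_cup, price_clip from where it was at the start of the episode above 0.02 m).
It also fails if it takes over 69 s, if anything falls off the work surface, if the arm or the gripper's body presses on something with over 40 N, if the wrist force passes 120 N, or if a joint passes its speed limit or range.

## Working session

There is one attempt and no reset: what is moved stays moved. The work goes in short steps, Python scripts to look and compute and a tool call to move; the robot and the scene stay as the last step left them, time stands still between calls to the robot, and variables do not carry over. Pictures are saved under pics/ and viewed, about 8 in all and at most 12, crops included, and the job is handed in when it is done.

Besides the shell and the picture viewer there is one more tool, called after "Emit:" in YAML: its name, and indented under it one key for each argument. apply_moves: Moves the arm, as the interface text tells. Its arguments: {"type":"object","properties":{"deltas":{"type":"array","items":{"type":"array","items":{"type":"number"}}},"squeeze":{"type":"number"}},"required":["deltas"]}

```bash
ls; mkdir -p pics; python3 - <<'E'
from workcell import status, vision, job, bot
import cv2, numpy as np
s=status.read_state(); print(s)
a=[vision.read_camera(n) for n in("scene","side")]
for n,i in zip(("scene","side"),a):
    cv2.imwrite(f"pics/{n}0.png",i[:,:,::-1])
for n in("scene","side","wrist"): print(n,vision.get_calibration(n))
print(bot.tcp_to_grasp)
E
```

```text
pics
{'time': 0.0, 'q': array([ 1.08009016e+00,  2.64770689e-01,  1.60537811e+00,  1.10235077e-06,
        1.27370026e+00, -3.69121579e-02]), 'joint_vel': array([-0.00103252,  0.00156923,  0.0005422 , -0.00111669,  0.00099062,
       -0.00054082]), 'joint_torque': array([ 8.49512489e-04, -5.15140986e+01, -3.67308390e+01,  1.48509599e-05,
        1.32897100e-02,  1.63428848e-05]), 'tool_pos': array([0.29556844, 0.60603187, 0.22994799]), 'tcp_rot': array([-0.70658493, -3.06049465,  0.00342065]), 'wrist_force': array([-0.69942872, -0.26357676, -0.77756377]), 'torque': array([0.00640339, 0.02157012, 0.02691235]), 'width': 1.0012323534130712}
scene {'fov_y': 51.226107797921514, 'cx': 283.7969898985208, 'cy': 211.54412758186862, 'R': array([[ 0.30818975,  0.95115142,  0.01816752],
       [ 0.73848865, -0.2271573 , -0.63484964],
       [-0.59971125,  0.20907066, -0.77242208]]), 't': array([-0.07368267, -0.38193327,  1.23818184])}
side {'fov_y': 56.604920597657504, 'cx': 291.4574018196848, 'cy': 207.6603754088001, 'R': array([[-0.95053348, -0.31056527, -0.00594316],
       [-0.23352138,  0.72708348, -0.64561395],
       [ 0.20482645, -0.61228982, -0.76364082]]), 't': array([0.44944379, 0.22248752, 0.71323413])}
wrist {'fov_y': 67.37505431071665, 'cx': 281.7535725503213, 'cy': 213.69976698343214, 'tool_from_camera': array([[ 7.47579089e-04, -9.61057619e-01, -2.76347054e-01,
         6.89143278e-02],
       [ 9.99999170e-01,  1.00834990e-03, -8.01542431e-04,
         1.09815035e-03],
       [ 1.04898299e-03, -2.76346226e-01,  9.61057575e-01,
        -1.41894050e-01],
       [ 0.00000000e+00,  0.00000000e+00,  0.00000000e+00,
         1.00000000e+00]])}
-0.0187
```

View pics/scene0.png

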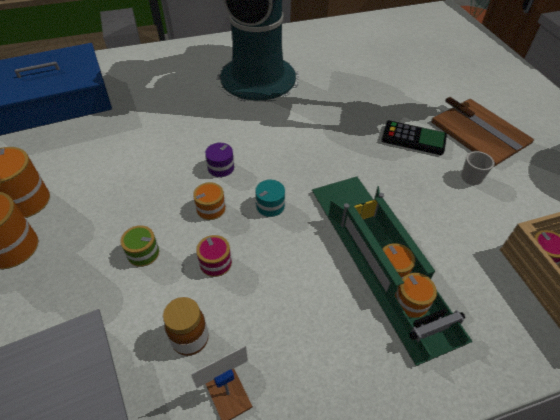

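View pics/side0.png

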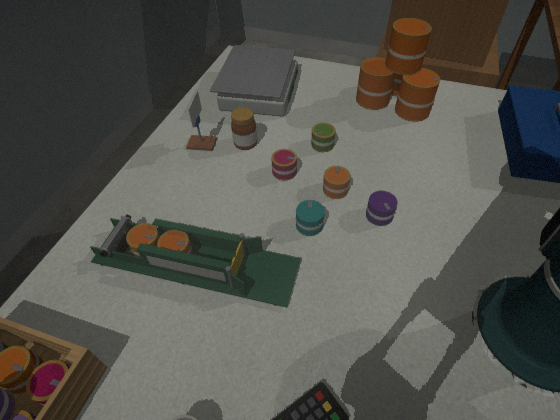

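Scene view: candidates are orange tin (209,201), purple (220,159), turquoise (270,198), pink (214,255), green (140,245), two orange tins in the lane (398,260)/(416,295), and the big orange cans at left. By the description the loose orange tin at scene (209,201) / side (337,181) is the one. I'll check and measure it in enlarged crops.

```bash
python3 - <<'E'
import cv2
for n,(x,y,w,h,k) in {"scene":(185,150,290,210,2.75),"side":(85,130,280,180,2.85)}.items():
    i=cv2.imread(f"pics/{n}0.png")[y:y+h,x:x+w]
    i=cv2.resize(i,None,fx=k,fy=k,interpolation=cv2.INTER_CUBIC)
    for c in range(0,w,20):
        cv2.line(i,(int(c*k),0),(int(c*k),6),(255,255,255),1); cv2.putText(i,str(x+c),(int(c*k),16),0,.35,(0,0,255),1)
    for r in range(0,h,20):
        cv2.line(i,(0,int(r*k)),(6,int(r*k)),(255,255,255),1); cv2.putText(i,str(y+r),(8,int(r*k)+4),0,.35,(0,0,255),1)
    cv2.imwrite(f"pics/{n}_c.png",i)
E
```

```text
(no output)
```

View pics/scene_c.png

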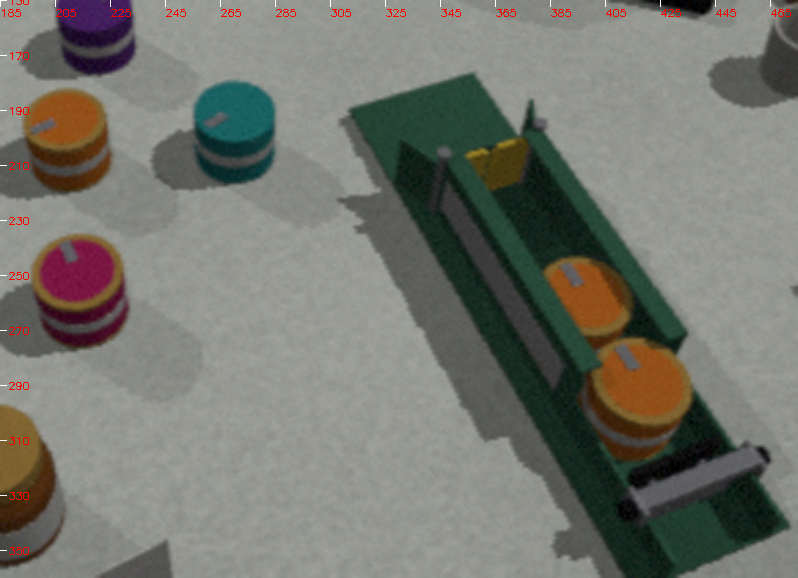

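View pics/side_c.png

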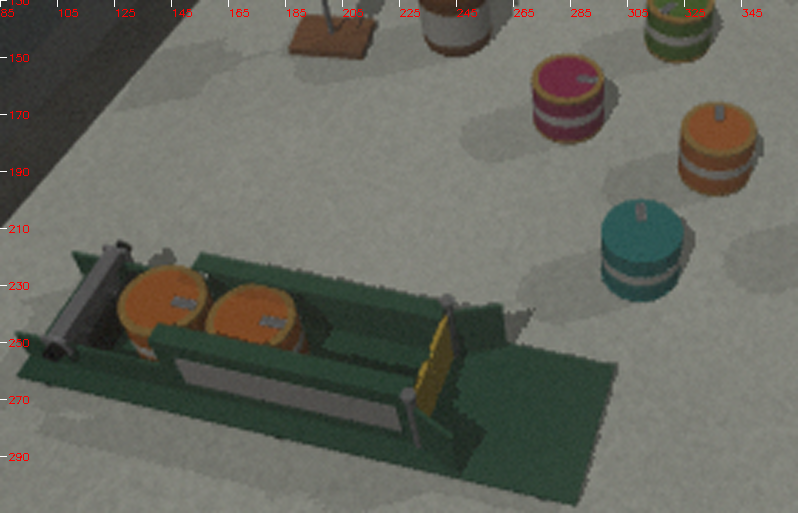

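```bash
cat >h.py <<'E'
import numpy as np, cv2
from workcell import status, vision, bot
from scipy.spatial.transform import Rotation as Rn
def cam(n):
    c=vision.get_calibration(n); f=210/np.tan(np.radians(c["fov_y"])/2)
    K=np.array([[f,0,c["cx"]],[0,f,c["cy"]],[0,0,1]])
    if n!="wrist": return K,c["R"],c["t"],c
    s=status.read_state(); T=np.eye(4); T[:3,:3]=Rn.from_rotvec(s["tcp_rot"]).as_matrix(); T[:3,3]=s["tool_pos"]
    M=np.linalg.inv(T@c["tool_from_camera"]); return K,M[:3,:3],M[:3,3],c
def P(n): K,R,t,_=cam(n); return K@np.c_[R,t]
def ray(n,p,z):
    K,R,t,_=cam(n); d=R.T@np.linalg.inv(K)@[*p,1]; o=-R.T@t; return o+d*(z-o[2])/d[2]
def proj(Pm,X): x=Pm@[*X,1]; return x[:2]/x[2]
E
python3 - <<'E'
from h import *
A,B=P("scene"),P("side")
D={"tin":((66,118),(719,127)),"c1":((348,109),(616,364)),"c2":((475,73),(577,505)),"c3":((790,525),(20,376)),
"postR":((443,152),(447,300)),"postL":((538,123),(407,395)),"near":((589,296),(254,322)),"far":((641,380),(163,302)),
"turq":((235,112),(643,229)),"pink":((79,273),(568,79)),"purple":((97,0),(0,0))}
for k,(a,b) in D.items():
    if k=="purple": continue
    a=np.array(a)/2.75+[185,150]; b=np.array(b)/2.85+[85,130]
    X=cv2.triangulatePoints(A,B,a,b)[:,0]; X=X[:3]/X[3]
    print(k,X.round(4),(proj(A,X)-a).round(1),(proj(B,X)-b).round(1),ray("scene",a,.012).round(3)[:2],ray("side",b,.012).round(3)[:2])
print(cam("scene")[0][0,0])
E
```

```text
tin [ 0.4365 -0.2263  0.0486] [-0.6 -0.5] [-0.7  0.6] [ 0.405 -0.223] [ 0.441 -0.265]
c1 [ 0.4562 -0.0082  0.0086] [-0.6 -0.4] [-0.8  0.5] [ 0.46  -0.009] [ 0.454 -0.008]
c2 [0.4487 0.1049 0.0082] [-0.8 -0.4] [-1.1  0.6] [0.454 0.104] [0.446 0.105]
c3 [0.8621 0.1326 0.0089] [-0.6 -0.1] [-0.6  0.1] [0.863 0.132] [0.859 0.133]
postR [0.5694 0.0172 0.074 ] [-0.2 -0.1] [-0.3  0.1] [0.524 0.046] [ 0.593 -0.023]
postL [0.5643 0.0939 0.0733] [0.1 0. ] [ 0.1 -0.1] [0.518 0.129] [0.587 0.062]
near [0.698  0.0665 0.057 ] [-1.2 -0.5] [-1.4  0.6] [0.676 0.092] [0.722 0.04 ]
far [0.7655 0.0695 0.0577] [-0.1 -0. ] [-0.1  0.1] [0.746 0.094] [0.797 0.044]
turq [ 0.4657 -0.1049  0.0469] [-0.8 -0.6] [-1.   0.7] [ 0.437 -0.095] [ 0.471 -0.136]
pink [ 0.5733 -0.2465  0.0455] [-0.8 -0.6] [-0.7  0.5] [ 0.551 -0.244] [ 0.585 -0.283]
438.04766362478404
```

Emit:
apply_moves:
  deltas:
    - [-0.04,-0.024,0,0,0,0.12,0]
    - [-0.08,-0.048,0,0,0,0.24,0]
    - [-0.12,-0.072,0,0,0,0.36,0]
    - [-0.16,-0.096,0,0,0,0.48,0]
    - [-0.2,-0.12,0,0,0,0.6,0]
    - [-0.24,-0.144,0,0,0,0.72,0]
    - [-0.27,-0.16,0,0,0,0.84,0]
    - [-0.3,-0.18,0,0,0,0.96,0]

```text
time: 0.77
tool_pos: [0.4785, 0.3255, 0.2309]
tcp_rot: [-2.047, -2.383, 0.001]
wrist_force: [0.6, 0.2, 0.1]
width: 1.001
```

```bash
cat >>h.py <<'E'
yaw=0.0665; u=np.array([np.cos(yaw),np.sin(yaw),0]); v=np.array([-u[1],u[0],0]); O=np.array([.567,.0558,0])
G=np.c_[u,-v,[0,0,-1]]   # tool down, tool x along the lane
def delta(X,R=G):
    s=status.read_state(); C=Rn.from_rotvec(s["tcp_rot"]).as_matrix()
    print("t",round(s["time"],2),"tcp",s["tool_pos"].round(4),"d",(C.T@(np.array(X)-s["tool_pos"])).round(4),"rot",Rn.from_matrix(C.T@R).as_rotvec().round(3),"F",s["wrist_force"].round(1),"w",round(s["width"],3))
def disp(X): d=np.array(X)-O; return np.array([d@u,d@v,X[2]]).round(4)
E
python3 -c "
from h import *
delta([.48,-.0,.23]); delta([.43,-.22,.2])"
```

```text
t 0.77 tcp [0.4785 0.3255 0.2309] d [-0.322  -0.0475  0.001 ] rot [-0.     0.     1.656] F [0.6 0.2 0.1] w 1.001
t 0.77 tcp [0.4785 0.3255 0.2309] d [-0.532  -0.1301  0.031 ] rot [-0.     0.     1.656] F [0.6 0.2 0.1] w 1.001
```

Emit:
apply_moves:
  deltas:
    - [-0.04,-0.006,0,0,0,0.12,0]
    - [-0.08,-0.012,0,0,0,0.24,0]
    - [-0.12,-0.018,0,0,0,0.36,0]
    - [-0.16,-0.024,0,0,0,0.48,0]
    - [-0.2,-0.03,0,0,0,0.6,0]
    - [-0.24,-0.036,0,0,0,0.72,0]
    - [-0.28,-0.044,0,0,0,0.84,0]
    - [-0.31,-0.05,0,0,0,0.94,0]

```text
time: 1.43
tool_pos: [0.4761, 0.0107, 0.231]
tcp_rot: [2.904, 1.196, -0.001]
wrist_force: [0.1, -0.4, -0.9]
width: 0.997
```

```bash
python3 -c "
from h import *
delta([.43,-.22,.19])"
```

```text
t 1.43 tcp [0.4761 0.0107 0.231 ] d [-0.1951  0.1313  0.0412] rot [0.001 0.001 0.715] F [ 0.1 -0.4 -0.9] w 0.997
```

Emit:
apply_moves:
  deltas:
    - [-0.03,0.02,0.005,0,0,0.12,0]
    - [-0.06,0.04,0.01,0,0,0.24,0]
    - [-0.09,0.06,0.015,0,0,0.36,0]
    - [-0.12,0.08,0.025,0,0,0.48,0]
    - [-0.15,0.1,0.03,0,0,0.6,0]
    - [-0.18,0.12,0.04,0,0,0.7,0]
    - [-0.195,0.131,0.041,0,0,0.715,0]
    - [-0.195,0.131,0.041,0,0,0.715,0]

```text
time: 2.1
tool_pos: [0.4307, -0.2202, 0.1891]
tcp_rot: [3.139, 0.107, -0.003]
wrist_force: [0.5, 0.3, -0.1]
width: 1.002
```

```bash
python3 -c "
from h import *
delta([.4365,-.2263,.19])
Pw=P('wrist'); i=vision.read_camera('wrist')
print(proj(Pw,[.4365,-.2263,.05]),proj(Pw,[.4365,-.2263,.0]))
cv2.imwrite('pics/w1.png',i[:,:,::-1])"
```

```text
t 2.1 tcp [ 0.4307 -0.2202  0.1891] d [ 0.0054  0.0065 -0.0009] rot [0.    0.002 0.002] F [ 0.5  0.3 -0.1] w 1.002
[288.8546484  198.04498776] [287.7957425 187.1871634]
```

View pics/w1.png

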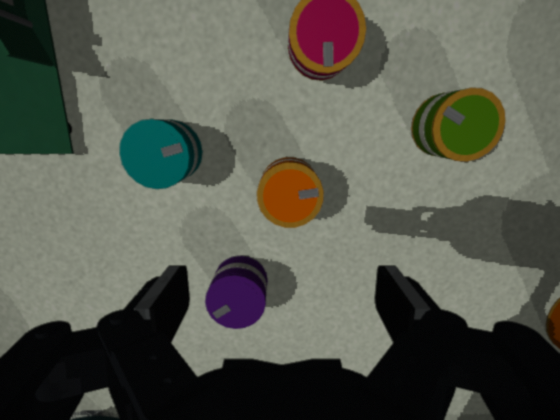

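The wrist view confirms the choice: orange label with gold rim centred at (290,195), predicted (289,198). Purple is at (237,292), turquoise (160,152), pink (327,32), green (459,125). The fingers clear all of them.

Emit:
apply_moves:
  deltas:
    - [0.005,0.005,0.03,0,0,0,0]
    - [0.0075,0.008,0.06,0,0,0,0]
    - [0.0075,0.008,0.09,0,0,0,0]
    - [0.0075,0.008,0.115,0,0,0,0]
    - [0.0075,0.008,0.14,0,0,0,0]
    - [0.0075,0.008,0.16,0,0,0,0]
    - [0.0075,0.008,0.173,0,0,0,0]
    - [0.0075,0.008,0.177,0,0,0,0]

```text
time: 2.82
tool_pos: [0.4386, -0.2221, 0.0108]
tcp_rot: [-3.136, -0.117, 0.006]
wrist_force: [0.0, 0.1, 0.0]
width: 0.996
```

Emit:
apply_moves:
  deltas:
    - [0,0,0,0,0,0,1]
    - [0,0,0,0,0,0,1]
    - [0,0,0,0,0,0,1]
    - [0,0,0,0,0,0,1]
    - [0,0,0,0,0,0,1]
    - [0,0,0,0,0,0,1]
  squeeze: 40

```text
time: 3.32
tool_pos: [0.4412, -0.2249, 0.0144]
tcp_rot: [3.139, 0.114, 0.003]
wrist_force: [-0.4, 2.4, 3.1]
width: 0.713
```

```bash
python3 -c "
from h import *
X=O-.065*u; delta([X[0],X[1],.1]); print(X)
i=vision.read_camera('wrist'); cv2.imwrite('pics/w2.png',i[:,:,::-1])"
```

```text
t 3.32 tcp [ 0.4412 -0.2249  0.0144] d [ 0.0809 -0.2712 -0.0856] rot [ 0.001 -0.002  0.006] F [-0.4  2.4  3.1] w 0.713
[0.50214367 0.05148069 0.        ]
```

View pics/w2.png

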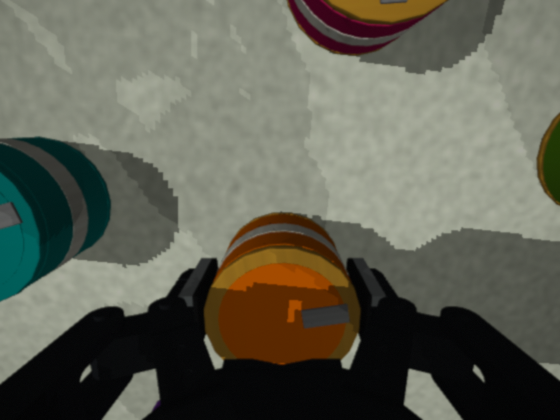

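Grip closed on the tin (opening 0.71 × 85 ≈ 61 mm). The tin top is centred in the jaws in the view, about 4–5 mm nearer the robot along tool x. Now lift and carry it over to the ledge.

Emit:
apply_moves:
  deltas:
    - [0,0,-0.02,0,0,0,1]
    - [0,0,-0.05,0,0,0,1]
    - [0.01,-0.02,-0.085,0,0,0,1]
    - [0.02,-0.05,-0.085,0,0,0,1]
    - [0.035,-0.085,-0.085,0,0,0,1]
    - [0.045,-0.12,-0.085,0,0,0,1]
    - [0.055,-0.155,-0.085,0,0,0,1]
    - [0.065,-0.19,-0.085,0,0,0,1]

```text
time: 4.03
tool_pos: [0.4908, -0.029, 0.098]
tcp_rot: [3.139, 0.113, -0.001]
wrist_force: [0.9, 0.1, -2.4]
width: 0.714
```

Emit:
apply_moves:
  deltas:
    - [0.008,-0.03,0,0,0,0,1]
    - [0.014,-0.055,0,0,0,0,1]
    - [0.019,-0.075,0,0,0,0,1]
    - [0.019,-0.08,0,0,0,0,1]
    - [0.019,-0.08,0,0,0,0,1]
    - [0.019,-0.08,0,0,0,0,1]

```text
time: 4.53
tool_pos: [0.5038, 0.0504, 0.0978]
tcp_rot: [3.139, 0.116, -0.002]
wrist_force: [-0.1, -0.7, -2.5]
width: 0.718
```

```bash
python3 -c "
from h import *
X=O-.061*u; delta([X[0],X[1],.026]); Pw=P('wrist')
i=vision.read_camera('wrist')
# expected pixels: ledge corners at x=-115,-? and posts, gate middle
for n,p in dict(postL=[0,.0385,.075],postR=[0,-.0385,.075],gate=[0,0,.062],near=[.131,0,.062],l=[-.036,.056,.012],r=[-.036,-.056,.012]).items():
    print(n,proj(Pw,O+p[0]*u+p[1]*v+[0,0,p[2]]).round(0))
cv2.imwrite('pics/w3.png',i[:,:,::-1])"
```

```text
t 4.53 tcp [0.5038 0.0504 0.0978] d [ 0.0025 -0.0012  0.0718] rot [0.001 0.001 0.007] F [-0.1 -0.7 -2.5] w 0.718
postL [205. 139.]
postR [356. 141.]
gate [281. 139.]
near [ 283. -172.]
l [204. 185.]
r [357. 186.]
```

View pics/w3.png

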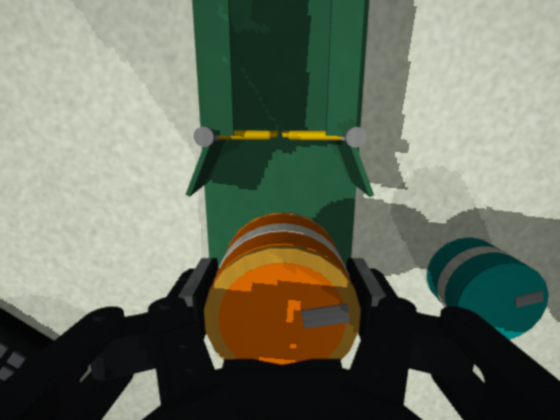

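The posts are at (204,136) and (356,136), where the model predicted them, so the frame is confirmed. I'll lower the tin onto the ledge, watching the force.

Emit:
apply_moves:
  deltas:
    - [0.001,-0.001,0.02,0,0,0.007,1]
    - [0.001,-0.001,0.04,0,0,0.007,1]
    - [0.001,-0.001,0.055,0,0,0.007,1]
    - [0.001,-0.001,0.063,0,0,0.007,1]
    - [0.001,-0.001,0.068,0,0,0.007,1]
    - [0.001,-0.001,0.07,0,0,0.007,1]
    - [0.001,-0.001,0.07,0,0,0.007,1]
    - [0.001,-0.001,0.07,0,0,0.007,1]

```text
time: 5.25
tool_pos: [0.5062, 0.0516, 0.0291]
tcp_rot: [3.14, 0.103, 0.002]
wrist_force: [0.3, -0.0, -2.2]
width: 0.716
```

Emit:
apply_moves:
  deltas:
    - [0,0,0.001,0,0,0,1]
    - [0,0,0.002,0,0,0,1]
    - [0,0,0.002,0,0,0,1]
    - [0,0,0.002,0,0,0,1]

```text
time: 5.58
tool_pos: [0.5056, 0.0519, 0.0266]
tcp_rot: [-3.14, -0.104, -0.001]
wrist_force: [0.3, -0.5, -2.7]
width: 0.714
```

Emit:
apply_moves:
  deltas:
    - [0,0,0.001,0,0,0,1]
    - [0,0,0.002,0,0,0,1]
    - [0,0,0.002,0,0,0,1]
    - [0,0,0.002,0,0,0,1]

```text
time: 5.92
tool_pos: [0.507, 0.052, 0.0264]
tcp_rot: [3.14, 0.104, 0.004]
wrist_force: [-1.8, 0.5, 8.5]
width: 0.72
```

Emit:
apply_moves:
  deltas:
    - [0,0,-0.001,0,0,0,0]
    - [0,0,-0.001,0,0,0,0]
    - [0,0,-0.001,0,0,0,0]
    - [0,0,-0.001,0,0,0,0]
    - [0,0,-0.02,0,0,0,0]
    - [0,0,-0.05,0,0,0,0]
    - [0,0,-0.08,0,0,0,0]
    - [-0.02,0,-0.085,0,0,0,0]

```text
time: 6.58
tool_pos: [0.4923, 0.0508, 0.1153]
tcp_rot: [-3.14, -0.103, -0.02]
wrist_force: [1.4, -1.3, 1.7]
width: 0.996
```

Emit:
apply_moves:
  deltas:
    - [-0.025,0,0,0,0,0,1]
    - [-0.04,0,0,0,0,0,1]
    - [-0.04,0,0,0,0,0,1]
    - [-0.04,0,0,0,0,0,1]
    - [-0.04,0,0,0,0,0,1]
    - [-0.04,0,0,0,0,0,1]
  squeeze: 20

```text
time: 7.08
tool_pos: [0.4466, 0.0479, 0.1094]
tcp_rot: [-3.14, -0.103, -0.001]
wrist_force: [-0.6, -0.1, 0.3]
width: 0.144
```

```bash
python3 -c "
from h import *
X=O-.118*u; delta([X[0],X[1],.042]); print(disp(status.read_state()['tool_pos'])); Pw=P('wrist')
i=vision.read_camera('wrist')
print(proj(Pw,O-.065*u+[0,0,.062]),proj(Pw,O-.034*u+[0,0,.062]),proj(Pw,O-.065*u+[0,0,.062]+.031*v))
cv2.imwrite('pics/w4.png',i[:,:,::-1])"
```

```text
t 7.08 tcp [0.4466 0.0479 0.1094] d [0.0026 0.0001 0.0675] rot [ 0.    -0.001 -0.001] F [-0.6 -0.1  0.3] w 0.144
[-0.1206  0.0002  0.1094]
[282.19051771 151.40240037] [282.21043016  95.64670016] [229.81362136 151.40699391]
```

View pics/w4.png

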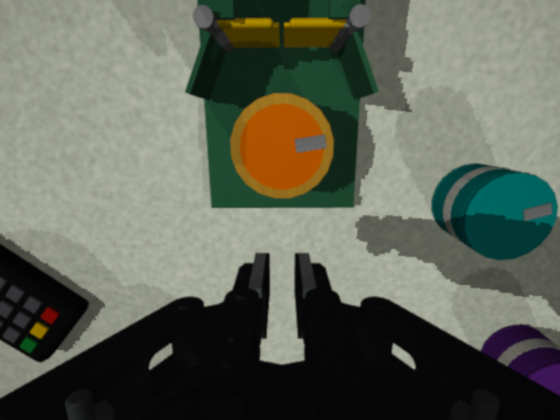

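The tin stands centred on the ledge at (282,145), i.e. x ≈ −62 mm. The flaps are closed ahead and the fingers are behind it. Next I'll descend to 30 mm above the lane floor and start pushing.

Emit:
apply_moves:
  deltas:
    - [0,0,0.015,0,0,0,1]
    - [0,0,0.03,0,0,0,1]
    - [0,0,0.045,0,0,0,1]
    - [0,0,0.058,0,0,0,1]
    - [0,0,0.066,0,0,0,1]
    - [0,0,0.067,0,0,0,1]
    - [0,0,0.067,0,0,0,1]
    - [0,0,0.067,0,0,0,1]

```text
time: 7.8
tool_pos: [0.4463, 0.0479, 0.0428]
tcp_rot: [3.14, 0.103, 0.001]
wrist_force: [1.1, 0.3, -0.2]
width: 0.001
```

Emit:
apply_moves:
  deltas:
    - [0.004,0,0,0,0,0,1]
    - [0.008,0,0,0,0,0,1]
    - [0.012,0,0,0,0,0,1]
    - [0.017,0,0,0,0,0,1]
    - [0.022,0,0,0,0,0,1]
    - [0.027,0,0,0,0,0,1]
    - [0.032,0,0,0,0,0,1]
    - [0.037,0,0,0,0,0,1]

```text
time: 8.47
tool_pos: [0.4829, 0.0504, 0.0422]
tcp_rot: [3.14, 0.103, -0.0]
wrist_force: [-1.1, -0.5, -0.5]
width: -0.003
```

```bash
python3 -c "
from h import *
X=O-.0*u; delta([X[0],X[1],.042]); print(disp(status.read_state()['tool_pos']))"
```

```text
t 8.47 tcp [0.4829 0.0504 0.0422] d [0.0843 0.0001 0.0002] rot [-0.     0.    -0.001] F [-1.1 -0.5 -0.5] w -0.003
[-0.0843  0.0002  0.0422]
```

Emit:
apply_moves:
  deltas:
    - [0.004,0,0,0,0,0,1]
    - [0.008,0,0,0,0,0,1]
    - [0.012,0,0,0,0,0,1]
    - [0.016,0,0,0,0,0,1]
    - [0.02,0,0,0,0,0,1]
    - [0.024,0,0,0,0,0,1]
    - [0.028,0,0,0,0,0,1]
    - [0.032,0,0,0,0,0,1]

```text
time: 9.13
tool_pos: [0.5134, 0.0524, 0.0419]
tcp_rot: [3.14, 0.103, -0.004]
wrist_force: [-7.3, -0.7, 3.1]
width: -0.004
```

Emit:
apply_moves:
  deltas:
    - [0.004,0,0,0,0,0,1]
    - [0.008,0,0,0,0,0,1]
    - [0.012,0,0,0,0,0,1]
    - [0.016,0,0,0,0,0,1]
    - [0.02,0,0,0,0,0,1]
    - [0.024,0,0,0,0,0,1]
    - [0.028,0,0,0,0,0,1]
    - [0.032,0,0,0,0,0,1]

```text
time: 9.8
tool_pos: [0.5469, 0.0546, 0.0421]
tcp_rot: [3.14, 0.103, 0.001]
wrist_force: [-1.7, -0.4, -0.5]
width: 0.003
```

```bash
python3 -c "
from h import *
delta([O[0],O[1],.042]); print(disp(status.read_state()['tool_pos']));Pw=P('wrist')
i=vision.read_camera('wrist')
for x in (-.02+.042,.131,.2): print(x,proj(Pw,O+x*u+[0,0,.062]),proj(Pw,O+(x+.031)*u+[0,0,.062]))
cv2.imwrite('pics/w5.png',i[:,:,::-1])"
```

```text
t 9.8 tcp [0.5469 0.0546 0.0421] d [0.0202 0.0001 0.0002] rot [ 0.    -0.    -0.001] F [-1.7 -0.4 -0.5] w 0.003
[-0.0202  0.0001  0.0421]
0.022000000000000002 [282.40757822 200.37341867] [282.45787375 119.13843927]
0.131 [ 282.62452067 -150.02188316] [ 282.71381563 -294.24693239]
0.2 [ 282.85073651 -515.39514991] [ 282.99402003 -746.81999252]
```

View pics/w5.png

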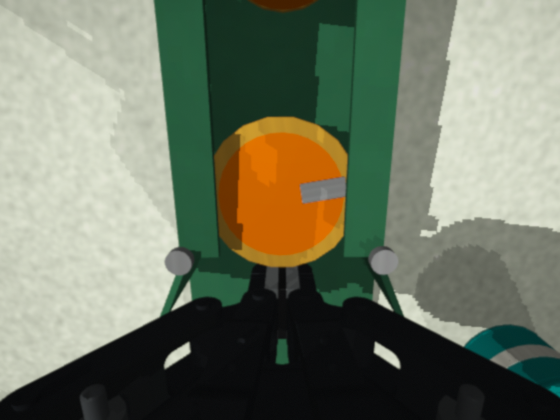

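The tin is upright and through the flaps: its front rim is at row 116 (predicted 119 for x = 22 mm), with the post tops at (180,261) and (383,261). I'll keep going and slow down before meeting the row.

Emit:
apply_moves:
  deltas:
    - [0.004,0,0,0,0,0,1]
    - [0.008,0,0,0,0,0,1]
    - [0.012,0,0,0,0,0,1]
    - [0.016,0,0,0,0,0,1]
    - [0.02,0,0,0,0,0,1]
    - [0.024,0,0,0,0,0,1]
    - [0.028,0,0,0,0,0,1]
    - [0.032,0,0,0,0,0,1]

```text
time: 10.52
tool_pos: [0.5791, 0.0567, 0.0426]
tcp_rot: [-3.14, -0.103, -0.001]
wrist_force: [-3.4, -1.3, 0.3]
width: -0.005
```

Emit:
apply_moves:
  deltas:
    - [0.0015,0,0,0,0,0,1]
    - [0.003,0,0,0,0,0,1]
    - [0.0045,0,0,0,0,0,1]
    - [0.006,0,0,0,0,0,1]
    - [0.0075,0,0,0,0,0,1]
    - [0.009,0,0,0,0,0,1]
    - [0.0105,0,0,0,0,0,1]
    - [0.012,0,0,0,0,0,1]

```text
time: 11.18
tool_pos: [0.5908, 0.0574, 0.0424]
tcp_rot: [-3.14, -0.103, -0.002]
wrist_force: [-1.7, -0.6, -0.7]
width: -0.001
```

Emit:
apply_moves:
  deltas:
    - [0.001,0,0,0,0,0,1]
    - [0.002,0,0,0,0,0,1]
    - [0.003,0,0,0,0,0,1]
    - [0.004,0,0,0,0,0,1]
    - [0.005,0,0,0,0,0,1]
    - [0.005,0,0,0,0,0,1]

```text
time: 11.68
tool_pos: [0.5955, 0.0578, 0.0424]
tcp_rot: [-3.14, -0.103, -0.0]
wrist_force: [-1.5, -1.1, 1.3]
width: -0.002
```

Emit:
apply_moves:
  deltas:
    - [0.0005,0,0,0,0,0,1]
    - [0.001,0,0,0,0,0,1]
    - [0.0015,0,0,0,0,0,1]
    - [0.002,0,0,0,0,0,1]
    - [0.0025,0,0,0,0,0,1]
    - [0.0025,0,0,0,0,0,1]

```text
time: 12.18
tool_pos: [0.5977, 0.0579, 0.0422]
tcp_rot: [3.14, 0.103, -0.0]
wrist_force: [-2.2, -0.9, 1.3]
width: -0.003
```

Emit:
apply_moves:
  deltas:
    - [0.0005,0,0,0,0,0,1]
    - [0.001,0,0,0,0,0,1]
    - [0.0015,0,0,0,0,0,1]
    - [0.002,0,0,0,0,0,1]
    - [0.0025,0,0,0,0,0,1]
    - [0.0025,0,0,0,0,0,1]

```text
time: 12.68
tool_pos: [0.6006, 0.0582, 0.0423]
tcp_rot: [-3.14, -0.103, -0.001]
wrist_force: [-0.9, 0.8, -0.5]
width: -0.004
```

Emit:
apply_moves:
  deltas:
    - [0.0005,0,0,0,0,0,1]
    - [0.001,0,0,0,0,0,1]
    - [0.0015,0,0,0,0,0,1]
    - [0.002,0,0,0,0,0,1]
    - [0.0025,0,0,0,0,0,1]

```text
time: 13.1
tool_pos: [0.6027, 0.0582, 0.0423]
tcp_rot: [3.14, 0.103, 0.0]
wrist_force: [-1.4, -1.1, -0.2]
width: 0.005
```

Emit:
apply_moves:
  deltas:
    - [0.0005,0,0,0,0,0,1]
    - [0.001,0,0,0,0,0,1]
    - [0.0015,0,0,0,0,0,1]
    - [0.002,0,0,0,0,0,1]
    - [0.0025,0,0,0,0,0,1]

```text
time: 13.52
tool_pos: [0.6052, 0.0584, 0.0423]
tcp_rot: [3.14, 0.103, 0.0]
wrist_force: [-1.0, 0.4, -0.8]
width: -0.004
```

Emit:
apply_moves:
  deltas:
    - [0.0005,0,0,0,0,0,1]
    - [0.001,0,0,0,0,0,1]
    - [0.0015,0,0,0,0,0,1]
    - [0.002,0,0,0,0,0,1]
    - [0.0025,0,0,0,0,0,1]

```text
time: 13.93
tool_pos: [0.6077, 0.0586, 0.0423]
tcp_rot: [-3.14, -0.103, -0.0]
wrist_force: [-2.2, -0.4, -0.7]
width: -0.001
```

Emit:
apply_moves:
  deltas:
    - [0.0005,0,0,0,0,0,1]
    - [0.001,0,0,0,0,0,1]
    - [0.0015,0,0,0,0,0,1]
    - [0.002,0,0,0,0,0,1]
    - [0.0025,0,0,0,0,0,1]

```text
time: 14.35
tool_pos: [0.6102, 0.0587, 0.0423]
tcp_rot: [3.14, 0.103, 0.0]
wrist_force: [-1.4, -0.1, -0.7]
width: 0.003
```

Emit:
apply_moves:
  deltas:
    - [0.0005,0,0,0,0,0,1]
    - [0.001,0,0,0,0,0,1]
    - [0.0015,0,0,0,0,0,1]
    - [0.002,0,0,0,0,0,1]
    - [0.0025,0,0,0,0,0,1]

```text
time: 14.77
tool_pos: [0.6121, 0.0589, 0.0422]
tcp_rot: [3.14, 0.103, -0.002]
wrist_force: [-3.4, 0.1, 2.5]
width: 0.002
```

The force is rising and the tool lags slightly, so this may be the stop. I'll switch to finer steps.

Emit:
apply_moves:
  deltas:
    - [0.0003,0,0,0,0,0,1]
    - [0.0006,0,0,0,0,0,1]
    - [0.0009,0,0,0,0,0,1]
    - [0.0009,0,0,0,0,0,1]

```text
time: 15.1
tool_pos: [0.6126, 0.0589, 0.0422]
tcp_rot: [3.14, 0.103, -0.003]
wrist_force: [-4.7, -0.7, 3.1]
width: -0.001
```

Emit:
apply_moves:
  deltas:
    - [0.0003,0,0,0,0,0,1]
    - [0.0006,0,0,0,0,0,1]
    - [0.0009,0,0,0,0,0,1]
    - [0.0009,0,0,0,0,0,1]

```text
time: 15.43
tool_pos: [0.613, 0.0589, 0.042]
tcp_rot: [3.14, 0.103, -0.005]
wrist_force: [-7.6, -1.2, 4.7]
width: 0.003
```

Emit:
apply_moves:
  deltas:
    - [0.0003,0,0,0,0,0,1]
    - [0.0004,0,0,0,0,0,1]
    - [0.0004,0,0,0,0,0,1]
    - [0.0004,0,0,0,0,0,1]

```text
time: 15.77
tool_pos: [0.6131, 0.059, 0.0419]
tcp_rot: [3.14, 0.103, -0.006]
wrist_force: [-6.9, -0.1, 3.3]
width: 0.001
```

Emit:
apply_moves:
  deltas:
    - [0.0003,0,0,0,0,0,1]
    - [0.0005,0,0,0,0,0,1]
    - [0.0005,0,0,0,0,0,1]
    - [0.0005,0,0,0,0,0,1]

```text
time: 16.1
tool_pos: [0.6132, 0.059, 0.0418]
tcp_rot: [3.14, 0.103, -0.007]
wrist_force: [-7.1, -0.7, 2.9]
width: 0.003
```

Emit:
apply_moves:
  deltas:
    - [0.0003,0,0,0,0,0,1]
    - [0.0006,0,0,0,0,0,1]
    - [0.0006,0,0,0,0,0,1]
    - [0.0006,0,0,0,0,0,1]

```text
time: 16.43
tool_pos: [0.6135, 0.059, 0.0417]
tcp_rot: [3.14, 0.103, -0.008]
wrist_force: [-9.1, -1.0, 4.2]
width: 0.002
```

Emit:
apply_moves:
  deltas:
    - [0,0,0,0,0,0,1]

```text
time: 16.52
tool_pos: [0.6135, 0.059, 0.0417]
tcp_rot: [3.14, 0.103, -0.008]
wrist_force: [-7.9, 0.6, 3.7]
width: 0.001
```

Emit:
apply_moves:
  deltas:
    - [0,0,0,0,0,0,1]

```text
time: 16.6
tool_pos: [0.6135, 0.059, 0.0417]
tcp_rot: [3.14, 0.103, -0.008]
wrist_force: [-8.4, -1.1, 4.0]
width: -0.001
```

Emit:
apply_moves:
  deltas:
    - [0.0003,0,0,0,0,0,1]
    - [0.0005,0,0,0,0,0,1]
    - [0.0005,0,0,0,0,0,1]
    - [0.0005,0,0,0,0,0,1]

```text
time: 16.93
tool_pos: [0.6137, 0.059, 0.0416]
tcp_rot: [3.14, 0.103, -0.009]
wrist_force: [-9.7, -0.8, 4.6]
width: -0.0
```

```bash
python3 -c "
from h import *
delta([O[0],O[1],.042]); print(disp(status.read_state()['tool_pos']));Pw=P('wrist')
i=vision.read_camera('wrist')
for x in (.0895,.1515): print(x,proj(Pw,O+x*u+[0,0,.062]),proj(Pw,O+(x+.031)*u+[0,0,.062]))
j=vision.read_camera('scene')[200:340,310:480]; j=cv2.resize(j,None,fx=1.7*1.2,fy=1.7*1.2*1.0)
cv2.imwrite('pics/w6.png',i[:,:,::-1]); cv2.imwrite('pics/s6.png',j[:,:,::-1])"
```

```text
t 16.93 tcp [0.6137 0.059  0.0416] d [-0.0468  0.0001 -0.0001] rot [-0.     0.006 -0.001] F [-9.7 -0.8  4.6] w -0.0
[0.0468 0.0001 0.0416]
0.0895 [282.46324965 199.79557457] [282.52787544 117.92058515]
0.1515 [282.6030869   22.63453349] [282.69171691 -89.65160299]
```

View pics/w6.png

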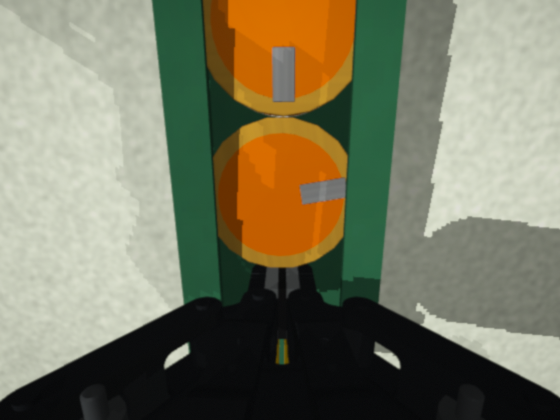

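The view shows the two tins touching rim to rim at (282,115), both upright, with a firm push of about 9 N. Now I'll ease back slowly and lift straight out of the slot.

Emit:
apply_moves:
  deltas:
    - [-0.001,0,0,0,0,0,1]
    - [-0.002,0,0,0,0,0,1]
    - [-0.003,0,0,0,0,0,1]
    - [-0.004,0,0,0,0,0,1]
    - [-0.005,0,0,0,0,0,1]
    - [-0.006,0,0,0,0,0,1]
    - [-0.007,0,0,0,0,0,1]
    - [-0.009,0,0,0,0,0,1]

```text
time: 17.7
tool_pos: [0.6087, 0.0586, 0.043]
tcp_rot: [-3.14, -0.103, -0.004]
wrist_force: [0.2, 0.3, -0.7]
width: -0.0
```

Emit:
apply_moves:
  deltas:
    - [-0.001,0,-0.003,0,0,0,1]
    - [-0.001,0,-0.008,0,0,0,1]
    - [-0.001,0,-0.015,0,0,0,1]
    - [-0.001,0,-0.025,0,0,0,1]
    - [-0.001,0,-0.04,0,0,0,1]
    - [-0.001,0,-0.06,0,0,0,1]
    - [-0.001,0,-0.08,0,0,0,1]
    - [-0.001,0,-0.1,0,0,0,1]

```text
time: 18.37
tool_pos: [0.6068, 0.0585, 0.1444]
tcp_rot: [3.14, 0.103, 0.002]
wrist_force: [0.6, 0.1, -0.4]
width: 0.0
```

Emit:
apply_moves:
  deltas:
    - [-0.01,0,-0.015,0,0,0,1]
    - [-0.025,0,-0.03,0,0,0,1]
    - [-0.04,0,-0.03,0,0,0,1]
    - [-0.05,0,-0.03,0,0,0,1]
    - [-0.05,0,-0.03,0,0,0,1]
    - [-0.05,0,-0.03,0,0,0,1]

```text
time: 18.87
tool_pos: [0.5563, 0.0552, 0.1725]
tcp_rot: [-3.14, -0.103, -0.001]
wrist_force: [-0.3, 0.2, 0.3]
width: 0.003
```

```bash
python3 -c "
from h import *
delta([O[0],O[1],.042]); Pw=P('wrist')
i=vision.read_camera('wrist')
for x in (.087,.149): print(x,proj(Pw,O+x*u+[0,0,.062]),proj(Pw,O+(x+.031)*u+[0,0,.062]))
print(proj(Pw,O+[0,0,.06]))
i=i[0:300,150:420]; i=cv2.resize(i,None,fx=2,fy=2,interpolation=cv2.INTER_CUBIC)
cv2.imwrite('pics/w7.png',i[:,:,::-1])"
```

```text
t 18.87 tcp [0.5563 0.0552 0.1725] d [1.060e-02 1.000e-04 1.305e-01] rot [ 0.    -0.001 -0.001] F [-0.3  0.2  0.3] w 0.003
0.087 [282.00765316  86.84657764] [282.02010915  40.66344298]
0.149 [282.03354543  -9.15429521] [282.04808245 -63.053276  ]
[281.97365745 199.56365738]
```

View pics/w7.png

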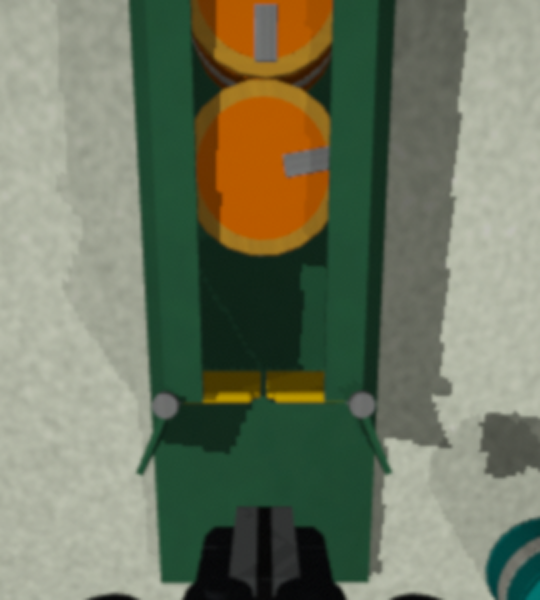

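The crop shows both flaps shut in line with the posts (row ~397). The loaded tin is upright with its front rim at row ~80, about 1 mm from the near tin's rim at ~78. The fingers are clear and there's no contact force, so I'm handing in.

```bash
python3 -c "
from workcell import job; print(job.finish_job())"
```

```text
the job is handed in; nothing more can be done
None
```

The orange tin is loaded in the lane about 87 mm past the flaps, close up against the row. I handed the job in at about 19 s; no verdict is reported.

- **Loading:** I gripped the loose orange tin and stood it on the ledge. Then I pushed it through the flaps with shut fingers 30 mm above the lane floor.
- **Seating:** I slid the row in small steps until the force rose against the stop. I held it at about 8–9 N, with a highest reading of 9.7 N at the fingers. Then I eased back and lifted the fingers straight out.
- **Last checks:** In the final wrist view both flaps are shut and the tin is upright with a gap of about 1 mm to the row. The fingers were clear, with wrist force about 0 N.
- **Not measured:** The force between the tin and the row was judged only from the wrist force, which is noisy by about 1 N. After the push I did not look again at the other goods; the arm passed clear of them and I felt no stray contact. No checks failed or disagreed.

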